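# Line up a picked set of pulleys by size

### The arm

A 6-joint arm with a two-finger parallel gripper is mounted at the origin on the work surface. World frame = base frame: x ahead of the robot, y to its left, z up, the work surface at z = 0. Lengths are in m, angles in rad, forces in N, time in s.
With the tool pointing down it reaches from about 0.35 to 0.875 m from the base axis. Payload 4.2 kg.
Tool frame: the origin (TCP) lies midway between the tips of the shut fingers; the grasp point (between the pads) lies behind it (robot.grip_depth is the z of the grasp point in the tool frame, in m); z points along the fingers, y is the direction in which the jaws open and shut (so a half turn about z gives the same grasp; the last joint's range is limited). The gripper opens to 85 mm and grips with 20 to 120 N. Pads are 22 mm wide; open, the fingers measure 114 mm over their backs; the gripper's body (76 mm by 85 mm) begins 54 mm behind the grasp point. The pads swing forward as they close: fully open they stand 13 mm farther back than shut.
Start: joints at [-1.047, 0.385, 0.008, 0, -1.194, -0.259], TCP at [0.164, -0.603, 0.231] pointing down, gripper open.
Joint ranges: [-3.14, 3.14], [-1.21, 2.06], [-1.07, 1.41], [-3.16, 2.05], [-2.99, -0.16], [-3.1, 3.1]. Speed limits (rad/s): [2.79, 2.79, 3.14, 3.14, 3.14, 3.14].

### API

Orientations are given as a unit quaternion [x, y, z, w].
In Python, from rig import robot gives the robot as it stands.
- The arm moves only by the tool carry_out, never from a script. Its argument "commands" is a list that holds one entry, the list of rows, each a list of 7 numbers: the shift along the tool's x, y, z in m, then the turn, a rotation vector about the tool's x, y, z in rad, then the closure, from -1 (fully open) to 1 (shut). In form: [[[dx, dy, dz, rx, ry, rz, grip], ...]]. A call has 1 to 20 rows; each row shifts and turns the commanded pose from where the row before left it, along the tool's axes as they then stand; what a row does not reach is not made up. A row lasts 1/8 s, in which the tool goes at most 62.5 mm and 10.7 degrees, less where a joint would pass 70% of its speed; a pose out of reach is approached as far as the arm can. A call with a gripper value outside its range is refused whole. The fingers move at their own pace and stop on an object; "squeeze" is the grip in N (left out, the last holds). Time passes only in rows, so rows that do not move let the fingers close. It gives the time, the measured TCP pose, the force and the opening at its end, in the units of the state.
- robot.state(): the state, without advancing time (a new reading comes with each control period).
- robot.capture(name): name is "scene" or "side" or "wrist"; returns (picture, depth): 400x640x3 uint8, red, green, blue; 400x640 float32, m along the optical axis (not along the pixel's ray), 0 where there is no reading.
- robot.get_calibration(name): a dict with "K" (3x3 intrinsics, pixels), "R" (3x3) and "t" (3): a world point X has camera coordinates R X + t. Camera axes: x right, y down, z forward; pixel columns grow to the right and rows downward; lengths in m; the calibration is good to about 2 mm. A picture is of the moment at which its call begins: read the wrist's pose just before it. get_calibration takes no time and is no camera call; for the wrist camera it gives the pose at the moment of the call.
- robot.sign_off(): hands the job in, once; it reports no verdict.
Trained networks look in the newest picture that a camera, given by its name, has taken for a name from the list of things; names that differ only in an ending like _2 or _b are one class to them, and where a whole thing is asked for, a point or a joint stands for the part that bears it (a point fixed in the world has none). Each returns a list of dicts, best first, with "score" (0 to 1); they miss things now and then, are a little off and sometimes report something else, mostly with a low value. They report only what shows in the picture. A call takes as long as a camera call.
- robot.regions_of(camera, query): "region" (400x640 bool, what is visible of it) and "at" ([column, row] in pixels, amid what is visible of it).
- robot.landmark_of(camera, query): "at" ([column, row] in pixels: a listed point, or the origin of a listed thing).
The state is a dict: "time_s": time; "joint_pos": joint angles; "joint_vel": joint speeds; "tau": joint torques, N m; "ee_pos": TCP position; "ee_rot": TCP orientation; "contact_force": force on the tool from outside, world axes, zero at the start; "wrist_torque": the same for the moment, N m; "opening": opening from 0.0 (shut) to 1.0 (fully open).
Only numpy, scipy, OpenCV 4.12 (cv2) and the standard library are available. Lean on these libraries where they do the work, as an engineer would, in place of code of your own. Each camera call takes 0.05 s, during which the arm holds its last target. There are 200 camera calls.

### The job

Line up the four belt pulleys on the shelf board in order of size for the stock check: one on the middle of each cork pad, hub up, with the largest next to the tall bookend and each following one smaller, down to the smallest at the low end. Leave the handheld scanner where it lies.

Things in the scene. Friction and masses are not known exactly. Their poses are not given: they have to be found in the camera images.
- pulley_a: The smallest of four loose dark grey anodised aluminium V-belt pulleys, lying flat with its hub up: rim disc 40 mm in diameter and 22 mm thick, with a round hub 28 mm in diameter on top of it, from 22 to 50 mm height (grip it there). Origin at the centre of its underside, z up along its axis. About 100 g.
- pulley_b: The second smallest of four loose dark grey anodised aluminium V-belt pulleys, lying flat with its hub up: rim disc 54 mm in diameter and 22 mm thick, with a round hub 28 mm in diameter on top of it, from 22 to 50 mm height (grip it there). Origin at the centre of its underside, z up along its axis. About 150 g.
- pulley_c: The second largest of four loose dark grey anodised aluminium V-belt pulleys, lying flat with its hub up: rim disc 68 mm in diameter and 22 mm thick, with a round hub 28 mm in diameter on top of it, from 22 to 50 mm height (grip it there). Origin at the centre of its underside, z up along its axis. About 210 g.
- pulley_d: The largest of four loose dark grey anodised aluminium V-belt pulleys, lying flat with its hub up: rim disc 84 mm in diameter and 22 mm thick, with a round hub 28 mm in diameter on top of it, from 22 to 50 mm height (grip it there). Origin at the centre of its underside, z up along its axis. About 310 g.
- mark1: One of four identical square brown cork pads, 84 x 84 mm, 3 mm thick, fixed in a straight row 95 mm apart on a grey steel shelf board (100 x 390 x 15 mm) that lies on the bench; this is number 1 along the row, counted in the +y direction (the numbers are not on the pads and say nothing of which pulley belongs there). Origin at the centre of the pad's underside, on the board 15 mm above the bench (pad top 18 mm above the bench); y along the row, z up.
- mark2: One of four identical square brown cork pads, 84 x 84 mm, 3 mm thick, fixed in a straight row 95 mm apart on a grey steel shelf board (100 x 390 x 15 mm) that lies on the bench; this is number 2 along the row, counted in the +y direction (the numbers are not on the pads and say nothing of which pulley belongs there). Origin at the centre of the pad's underside, on the board 15 mm above the bench (pad top 18 mm above the bench); y along the row, z up.
- mark3: One of four identical square brown cork pads, 84 x 84 mm, 3 mm thick, fixed in a straight row 95 mm apart on a grey steel shelf board (100 x 390 x 15 mm) that lies on the bench; this is number 3 along the row, counted in the +y direction (the numbers are not on the pads and say nothing of which pulley belongs there). Origin at the centre of the pad's underside, on the board 15 mm above the bench (pad top 18 mm above the bench); y along the row, z up.
- mark4: One of four identical square brown cork pads, 84 x 84 mm, 3 mm thick, fixed in a straight row 95 mm apart on a grey steel shelf board (100 x 390 x 15 mm) that lies on the bench; this is number 4 along the row, counted in the +y direction (the numbers are not on the pads and say nothing of which pulley belongs there). Origin at the centre of the pad's underside, on the board 15 mm above the bench (pad top 18 mm above the bench); y along the row, z up.
- bookend: The tall upright steel plate, 100 mm wide, 80 mm high and 4 mm thick, fixed at one end of the board, 64.5 mm beyond the centre of the pad next to it; it may be at either end. The other end has a similar plate only 22 mm high. Origin on the bench under the plate's centre, y along the row.
- scanner: Black handheld scanner terminal, 160 x 75 x 28 mm, lying loose on the bench to one side of the board (either side); to be left where it is. Origin at the centre of its underside, x along its length.

How it is judged:
At the end, for the whole second after the job is handed in: Each pulley lies flat, hub up, on its pad (largest next to the tall bookend, then in falling order of size), its centre within 12 mm of the pad's centre, resting on the pad, released and at rest (((horizontal distance between bookend and mark1 below 0.1 m and horizontal distance between pulley_a and mark4 below 0.012 m and z of pulley_a in the frame of mark4 between -0.002 and 0.007 m and horizontal distance between pulley_b and mark3 below 0.012 m and z of pulley_b in the frame of mark3 between -0.002 and 0.007 m and horizontal distance between pulley_c and mark2 below 0.012 m and z of pulley_c in the frame of mark2 between -0.002 and 0.007 m and horizontal distance between pulley_d and mark1 below 0.012 m and z of pulley_d in the frame of mark1 between -0.002 and 0.007 m) or (horizontal distance between bookend and mark4 below 0.1 m and horizontal distance between pulley_a and mark1 below 0.012 m and z of pulley_a in the frame of mark1 between -0.002 and 0.007 m and horizontal distance between pulley_b and mark2 below 0.012 m and z of pulley_b in the frame of mark2 between -0.002 and 0.007 m and horizontal distance between pulley_c and mark3 below 0.012 m and z of pulley_c in the frame of mark3 between -0.002 and 0.007 m and horizontal distance between pulley_d and mark4 below 0.012 m and z of pulley_d in the frame of mark4 between -0.002 and 0.007 m)) and angle between each of pulley_a, pulley_b, pulley_c, pulley_d's own z axis and vertical below 0.12 rad and linear speed of each of pulley_a, pulley_b, pulley_c, pulley_d below 0.02 m/s and angular speed of each of pulley_a, pulley_b, pulley_c, pulley_d below 0.2 rad/s and contact force between each of pulley_a, pulley_b, pulley_c, pulley_d and the fingers below 0.1 N); the robot touches nothing.
It fails at once if the handheld scanner is shifted by more than 20 mm (distance of scanner from where it was at the start of the episode above 0.02 m).
It also fails if it takes over 88 s, if anything falls off the work surface, if the arm or the gripper's body presses on something with over 40 N, if the wrist force passes 120 N, or if a joint passes its speed limit or range.

## Working session

There is one attempt and no reset: what is moved stays moved. The work goes in short steps, Python scripts to look and compute and a tool call to move; the robot and the scene stay as the last step left them, time stands still between calls to the robot, and variables do not carry over. Pictures are saved under pics/ and viewed, about 12 in all and at most 16, crops included, and the job is handed in when it is done.

Besides the shell and the picture viewer there is one more tool, called by a JSON object that holds its "api" and its "payload". carry_out: Moves the arm, as the interface text tells. Its arguments: {"type":"object","properties":{"commands":{"type":"array","items":{"type":"array","items":{"type":"array","items":{"type":"number"}}}},"squeeze":{"type":"number"}},"required":["commands"]}

```bash
mkdir -p pics; ls
python3 - <<'E'
from rig import robot
import numpy as np, cv2
for n in ("scene","side"):
    p,d=robot.capture(n); c=robot.get_calibration(n)
    cv2.imwrite(f"pics/{n}0.png",p[:,:,::-1]); np.savez(f"{n}0.npz",p=p,d=d,**c)
    print(n,(-c["R"].T@c["t"]).round(3))
    for q in ("pulley_a","mark1","bookend","scanner"):
        for r in robot.regions_of(n,q):
            m=r["region"]&(d>0)
            v,u=np.nonzero(m); z=d[m]
            X=(np.linalg.inv(c["K"])@np.stack([u*z,v*z,z])).T
            W=(X-c["t"])@c["R"]
            top=W[:,2].max() if len(W) else 0
            print(q,round(r["score"],2),np.round(r["at"]),len(z),np.median(W,0).round(3) if len(z) else '',W.min(0).round(3) if len(z) else '',W.max(0).round(3) if len(z) else '')
s=robot.state();print(s["time_s"],s["ee_pos"],s["ee_rot"],robot.grip_depth)
E
```

```text
pics
scene [1.303 0.194 0.829]
pulley_a 0.94 [361. 204.] 341 [0.453 0.103 0.024] [0.387 0.069 0.002] [0.477 0.134 0.056]
pulley_a 0.75 [296. 187.] 168 [ 0.439 -0.11   0.026] [ 0.394 -0.14   0.001] [ 0.453 -0.094  0.055]
pulley_a 0.57 [410. 213.] 324 [0.456 0.256 0.024] [ 0.393  0.229 -0.002] [0.474 0.287 0.056]
pulley_a 0.57 [261. 186.] 458 [ 0.447 -0.228  0.024] [ 0.395 -0.291  0.001] [ 0.478 -0.192  0.055]
mark1 0.93 [368. 246.] 631 [0.62  0.151 0.02 ] [0.576 0.109 0.016] [0.663 0.194 0.025]
mark1 0.73 [272. 240.] 687 [ 0.659 -0.131  0.02 ] [ 0.608 -0.176  0.014] [ 0.704 -0.085  0.024]
mark1 0.63 [300. 242.] 674 [ 0.646 -0.036  0.02 ] [ 0.599 -0.081  0.015] [0.692 0.008 0.025]
mark1 0.55 [329. 245.] 766 [0.635 0.057 0.019] [0.581 0.008 0.013] [0.678 0.104 0.024]
bookend 0.83 [392. 248.] 270 [0.622 0.213 0.028] [0.562 0.201 0.   ] [0.661 0.228 0.084]
scanner 0.81 [469. 252.] 1499 [0.586 0.425 0.029] [ 0.459  0.384 -0.002] [0.657 0.481 0.035]
side [0.468 0.692 0.659]
pulley_a 0.83 [358. 241.] 701 [0.444 0.111 0.023] [ 0.409  0.045 -0.001] [0.478 0.135 0.054]
pulley_a 0.75 [360. 157.]
[... 223 characters left out ...]
4 -0.13   0.002] [ 0.451 -0.095  0.054]
mark1 0.85 [277. 247.] 628 [0.624 0.133 0.019] [0.581 0.1   0.015] [0.668 0.213 0.083]
mark1 0.63 [281. 193.] 719 [ 0.649 -0.038  0.02 ] [ 0.603 -0.092  0.014] [0.697 0.006 0.023]
mark1 0.6 [278. 221.] 764 [0.635 0.058 0.019] [0.592 0.01  0.017] [0.677 0.101 0.023]
mark1 0.56 [282. 174.] 522 [ 0.662 -0.131  0.02 ] [ 0.617 -0.182  0.016] [ 0.705 -0.088  0.023]
bookend 0.77 [278. 269.] 1358 [0.612 0.214 0.042] [0.563 0.204 0.   ] [0.661 0.228 0.084]
scanner 0.68 [277. 376.] 4478 [0.575 0.429 0.029] [ 0.487  0.371 -0.001] [0.664 0.462 0.034]
0.5 [ 0.16358487 -0.60317138  0.23126827] [-1.31997372e-01  9.91250065e-01  4.07180560e-05 -3.44956062e-06] -0.0187
```

```bash
cat > fit.py <<'E'
import numpy as np, cv2
from scipy.optimize import least_squares
def cloud(d,K,R,t):
    v,u=np.nonzero(d>0); z=d[v,u]
    return ((np.linalg.inv(K)@np.stack([u*z,v*z,z])).T-t)@R
def hub(W,g,z0,r=.03):
    """hub-top centre (mid of extents) near guess g, z0 = support height"""
    for _ in range(3):
        n=W[(np.hypot(*(W[:,:2]-g).T)<r)&(abs(W[:,2]-z0-.05)<.006)]
        g=(np.percentile(n[:,:2],3,0)+np.percentile(n[:,:2],97,0))/2
    return g,len(n),np.ptp(n[:,:2],0),np.median(n[:,2])
E
python3 - <<'E'
from fit import *
G=[(.435,-.11),(.437,-.235),(.445,.103),(.448,.257)]
for n in ("scene","side"):
    f=np.load(n+"0.npz"); W=cloud(f["d"],f["K"],f["R"],f["t"])
    for g in G:
        h=hub(W,np.array(g),0); c=h[0]
        m=W[(np.hypot(*(W[:,:2]-c).T)<.06)&(abs(W[:,2]-.022)<.005)]
        rr=np.hypot(*(m[:,:2]-c).T)
        print(n,h[0].round(4),h[1],h[2].round(3),h[3].round(3),"rim r95",np.percentile(rr,95).round(3))
a,b=cv2.imread("pics/scene0.png"),cv2.imread("pics/side0.png")
cv2.imwrite("pics/both.png",np.vstack([a[150:300,200:520],b[120:400,200:520]]).repeat(2,0).repeat(2,1)[:,:][:860])
cv2.imwrite("pics/both.png",cv2.resize(np.hstack([a[140:330,200:520],b[140:330,200:520]]),None,fx=1.25,fy=1.25))
E
```

```text
scene [ 0.4308 -0.1122] 54 [0.028 0.028] 0.051 rim r95 0.021
scene [ 0.4368 -0.2333] 49 [0.027 0.027] 0.052 rim r95 0.042
scene [0.4429 0.1023] 59 [0.028 0.026] 0.052 rim r95 0.034
scene [0.4455 0.2567] 65 [0.031 0.027] 0.051 rim r95 0.027
side [ 0.4332 -0.1138] 72 [0.027 0.027] 0.051 rim r95 0.02
side [ 0.4381 -0.2358] 58 [0.024 0.028] 0.051 rim r95 0.041
side [0.444  0.1007] 109 [0.025 0.028] 0.051 rim r95 0.034
side [0.4477 0.2553] 160 [0.025 0.028] 0.051 rim r95 0.026
```

View pics/both.png

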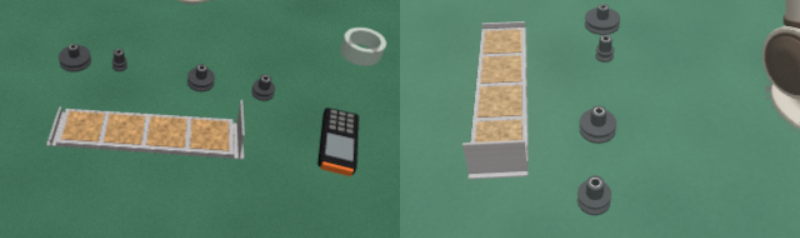

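{"api": "carry_out", "payload": {"commands": [[[0,0,0,0,0,0.1325,-0.2],[0,0,0,0,0,0.1325,-0.2],[-0.0274,0.0369,0.008,0,0,0,-0.2],[-0.0274,0.0369,0.008,0,0,0,-0.2],[-0.0274,0.0369,0.008,0,0,0,-0.2],[-0.0274,0.0369,0.008,0,0,0,-0.2],[-0.0274,0.0369,0.008,0,0,0,-0.2],[-0.0274,0.0369,0.008,0,0,0,-0.2],[-0.0274,0.0369,0.008,0,0,0,-0.2],[-0.0274,0.0369,0.008,0,0,0,-0.2],[-0.0274,0.0369,0.008,0,0,0,-0.2],[-0.0274,0.0369,0.008,0,0,0,-0.2],[0,0,0,0,0,0,-0.2],[0,0,0,0,0,0,-0.2]]], "squeeze": 50}}

```text
time_s: 2.25
ee_pos: [0.4376, -0.2342, 0.1514]
ee_rot: [-0.0, 1.0, -0.0, -0.0]
contact_force: [0.7, -0.1, -0.2]
opening: 0.603
```

```bash
cat >> fit.py <<'E'
def wrist(name):
    from rig import robot
    c=robot.get_calibration("wrist"); p,d=robot.capture("wrist")
    cv2.imwrite(f"pics/{name}.png",p[:,:,::-1])
    return cloud(d,c["K"],c["R"],c["t"]),c,robot.state()
E
python3 - <<'E'
from fit import *
W,c,s=wrist("w1")
print((-c["R"].T@c["t"]).round(3),s["ee_pos"].round(4))
for g in [(.4375,-.2345),(.432,-.113)]:
    try: print(hub(W,np.array(g),0))
    except Exception as e: print(e)
E
```

```text
[ 0.355 -0.235  0.295] [ 0.4374 -0.2346  0.1515]
(array([ 0.43531113, -0.23701169]), 973, array([0.02810622, 0.02769652]), np.float64(0.051485083432836164))
(array([ 0.42927222, -0.11613106]), 1065, array([0.02729707, 0.02768786]), np.float64(0.05142228652596624))
```

View pics/w1.png

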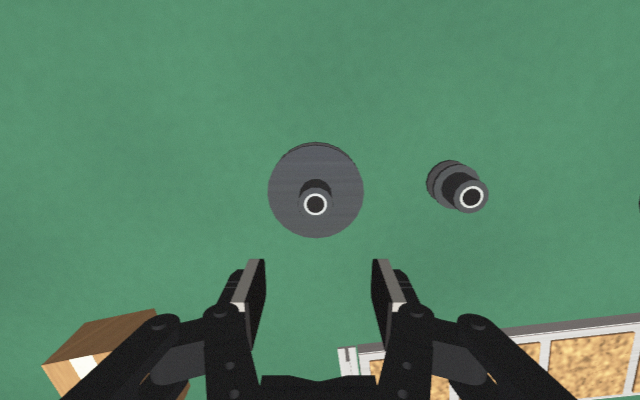

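{"api": "carry_out", "payload": {"commands": [[[0.001,-0.001,0.04,0,0,0,-0.2],[0,0,0.04,0,0,0,-0.2],[0,0,0.03,0,0,0,-0.2],[0,0,0.0155,0,0,0,-0.2],[0,0,0,0,0,0,-0.2],[0,0,0,0,0,0,1],[0,0,0,0,0,0,1],[0,0,0,0,0,0,1],[0,0,0,0,0,0,1],[0,0,-0.02,0,0,0,1],[0,0,0,0,0,0,1]]]}}

```text
time_s: 3.68
ee_pos: [0.4373, -0.2351, 0.0465]
ee_rot: [0.0, 1.0, -0.0, 0.001]
contact_force: [-0.5, 0.0, -4.0]
opening: 0.312
```

{"api": "carry_out", "payload": {"commands": [[[0,0,-0.04,0,0,0,1],[0,0,-0.04,0,0,0,1],[-0.015,0.03,-0.01,0,0,0,1],[-0.0206,0.043,0,0,0,0,1],[-0.0206,0.043,0,0,0,0,1],[-0.0206,0.043,0,0,0,0,1],[-0.0206,0.043,0,0,0,0,1],[-0.0206,0.043,0,0,0,0,1],[-0.0206,0.043,0,0,0,0,1],[-0.0206,0.043,0,0,0,0,1],[-0.0206,0.043,0,0,0,0,1],[-0.004,0.013,0,0,0,0,1],[0,0,0,0,0,0,1],[0,0,0,0,0,0,1]]]}}

```text
time_s: 5.42
ee_pos: [0.6195, 0.1505, 0.135]
ee_rot: [0.001, 1.0, -0.0, -0.001]
contact_force: [-0.2, 0.2, -3.9]
opening: 0.306
```

Run:
```python
from fit import *
from rig import robot
W,c,s=wrist("w2")
print(s["ee_pos"].round(4),s["opening"])
f=robot.capture("wrist"); d=f[1]
def mid(r,c,d):
    m=(r["region"]&(d>0)); D=np.where(m,d,0); P=cloud(D,c["K"],c["R"],c["t"])
    P=P[abs(P[:,2]-.018)<.006]
    (x,y),sz,a=cv2.minAreaRect(P[:,:2].astype(np.float32)); return np.round([x,y,*sz,a,np.median(P[:,2])],4)
for r in robot.regions_of("wrist","mark1"): print(round(r["score"],2),mid(r,c,d))
c=robot.get_calibration("side"); p,d=robot.capture("side"); cv2.imwrite("pics/s2.png",p[:,:,::-1])
for r in robot.regions_of("side","mark1"): print("side",round(r["score"],2),mid(r,c,d))
```

```text
[0.6197 0.1504 0.1354] 0.30798743193740163
0.84 [0.5952 0.1467 0.0389 0.0856 4.9222 0.019 ]
0.8 [ 0.6471 -0.0399  0.0869  0.0889  7.8406  0.019 ]
0.78 [ 0.6583 -0.1185  0.0864  0.0592  8.1828  0.0189]
0.69 [0.6335 0.0549 0.0864 0.087  8.7825 0.019 ]
side 0.98 [0.6259 0.1299 0.0843 0.0568 8.0788 0.0194]
side 0.74 [ 0.6404 -0.1275  0.0424  0.0703  9.4966  0.0197]
side 0.6 [ 0.6304 -0.0441  0.0451  0.0865  7.9046  0.0196]
```

View pics/w2.png

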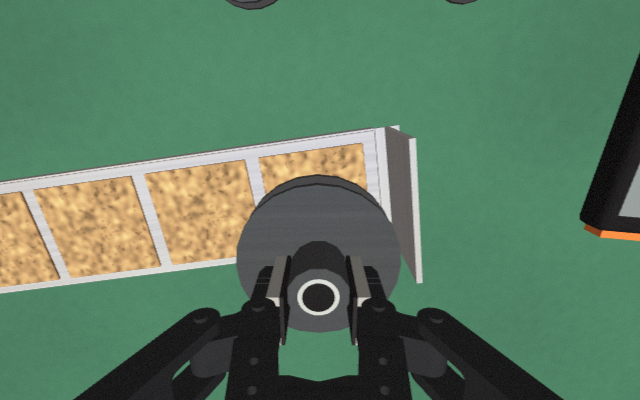

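{"api": "carry_out", "payload": {"commands": [[[-0.001,0,0.035,0,0,0,1],[0,0,0.03,0,0,0,1],[0,0,0.015,0,0,0,1],[0,0,0.007,0,0,0,1],[0,0,0.003,0,0,0,1],[0,0,0,0,0,0,1],[0,0,0,0,0,0,1]]]}}

```text
time_s: 6.55
ee_pos: [0.6221, 0.152, 0.0468]
ee_rot: [-0.0, 1.0, 0.0, 0.001]
contact_force: [-0.3, 0.0, -3.8]
opening: 0.311
```

{"api": "carry_out", "payload": {"commands": [[[0,0,0.002,0,0,0,1],[0,0,0,0,0,0,1],[0,0,0,0,0,0,-0.2],[0,0,0,0,0,0,-0.2],[0,0,0,0,0,0,-0.2],[0,0,-0.05,0,0,0,-0.2],[0,0,-0.05,0,0,0,-0.2],[0.0445,-0.0125,0,0,0,0,-0.2],[0.0445,-0.0125,0,0,0,0,-0.2],[0.0445,-0.0125,0,0,0,0,-0.2],[0.0445,-0.0125,0,0,0,0,-0.2],[0,0,0,0,0,0,-0.2],[0,0,0,0,0,0,-0.2]]]}}

```text
time_s: 8.18
ee_pos: [0.4445, 0.1022, 0.1445]
ee_rot: [-0.0, 1.0, 0.0, 0.001]
contact_force: [-0.2, -0.2, 0.5]
opening: 0.601
```

```bash
cat > look.py <<'E'
from fit import *
from rig import robot
import sys
s=robot.state(); print(s["time_s"],s["ee_pos"].round(4))
for n in sys.argv[1].split(","):
    c=robot.get_calibration(n); p,d=robot.capture(n); W=cloud(d,c["K"],c["R"],c["t"])
    cv2.imwrite(f"pics/{n}_{sys.argv[2]}.png",p[:,:,::-1])
    for a in sys.argv[3:]:
        x,y,z=map(float,a.split(","))
        try: h=hub(W,np.array([x,y]),z); print(n,h[0].round(4),h[1],h[2].round(3),h[3].round(4))
        except Exception as e: print(n,a,"none")
E
python3 look.py wrist,scene,side 3 .4433,.1013,0 .621,.151,.018
```

```text
8.175 [0.4445 0.1022 0.1445]
wrist [0.4416 0.1013] 1023 [0.028 0.027] 0.0515
wrist [0.6075 0.1548] 1 [0. 0.] 0.0628
scene [0.443  0.1024] 57 [0.027 0.027] 0.0522
scene [0.6211 0.1527] 76 [0.027 0.025] 0.0696
side [0.444  0.1003] 110 [0.025 0.03 ] 0.051
side [0.622  0.1514] 119 [0.027 0.026] 0.069
```

{"api": "carry_out", "payload": {"commands": [[[0.001,-0.0005,0.04,0,0,0,-0.2],[0,0,0.04,0,0,0,-0.2],[0,0,0.026,0,0,0,-0.2],[0,0,0.012,0,0,0,-0.2],[0,0,0,0,0,0,-0.2],[0,0,0,0,0,0,1],[0,0,0,0,0,0,1],[0,0,0,0,0,0,1],[0,0,0,0,0,0,1],[0,0,-0.02,0,0,0,1],[0,0,-0.04,0,0,0,1],[0,0,-0.04,0,0,0,1],[-0.0381,-0.009,-0.005,0,0,0,1],[-0.0381,-0.009,0,0,0,0,1],[-0.0381,-0.009,0,0,0,0,1],[-0.0381,-0.009,0,0,0,0,1],[-0.0381,-0.009,0,0,0,0,1],[0,0,0,0,0,0,1],[0,0,0,0,0,0,1]]]}}

```text
time_s: 10.7
ee_pos: [0.6317, 0.056, 0.1297]
ee_rot: [0.0, 1.0, -0.0, -0.001]
contact_force: [-0.7, -0.1, -2.8]
opening: 0.31
```

```bash
python3 look.py wrist,scene 4 .634,.0565,.082 .621,.151,.018
```

```text
10.7 [0.6317 0.056  0.1297]
wrist [0.6123 0.056 ] 3296 [0.034 0.06 ] 0.1266
wrist [0.6202 0.1508] 1449 [0.028 0.028] 0.0694
scene [0.6456 0.0569] 138 [0.032 0.057] 0.1275
scene [0.6208 0.1527] 74 [0.028 0.026] 0.0694
```

View pics/wrist_4.png

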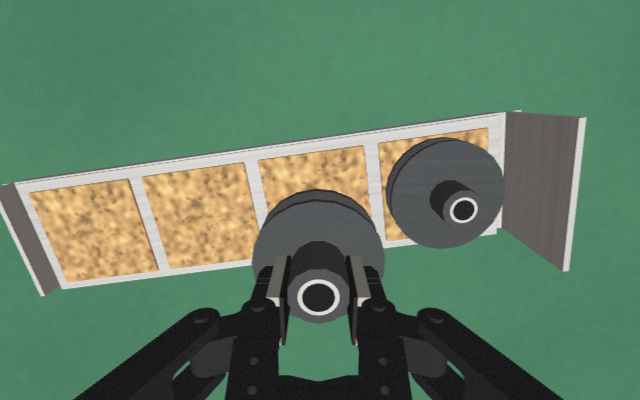

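{"api": "carry_out", "payload": {"commands": [[[-0.002,0,0.035,0,0,0,1],[0,0,0.028,0,0,0,1],[0,0,0.013,0,0,0,1],[0,0,0.006,0,0,0,1],[0,0,0.003,0,0,0,1],[0,0,0,0,0,0,1],[0,0,0,0,0,0,1]]]}}

```text
time_s: 11.68
ee_pos: [0.6355, 0.0563, 0.0466]
ee_rot: [0.0, 1.0, 0.0, 0.001]
contact_force: [0.2, -0.0, -2.2]
opening: 0.31
```

{"api": "carry_out", "payload": {"commands": [[[0.001,0,0.002,0,0,0,1],[0,0,0,0,0,0,1],[0,0,0,0,0,0,-0.2],[0,0,0,0,0,0,-0.2],[0,0,0,0,0,0,-0.2],[0,0,-0.05,0,0,0,-0.2],[0,0,-0.05,0,0,0,-0.2],[0.0313,0.0333,0,0,0,0,-0.2],[0.0313,0.0333,0,0,0,0,-0.2],[0.0313,0.0333,0,0,0,0,-0.2],[0.0313,0.0333,0,0,0,0,-0.2],[0.0313,0.0333,0,0,0,0,-0.2],[0.0313,0.0333,0,0,0,0,-0.2],[0,0,0,0,0,0,-0.2],[0,0,0,0,0,0,-0.2]]]}}

```text
time_s: 13.55
ee_pos: [0.4463, 0.2561, 0.1439]
ee_rot: [-0.0, 1.0, 0.0, 0.0]
contact_force: [-0.2, -0.3, 0.7]
opening: 0.593
```

```bash
python3 look.py wrist,scene,side 5 .4465,.256,0 .634,.056,.018 .621,.151,.018
```

```text
13.55 [0.4463 0.2561 0.1439]
wrist [0.4454 0.2559] 1023 [0.027 0.027] 0.0515
wrist .634,.056,.018 none
wrist [0.6126 0.1487] 287 [0.013 0.019] 0.0691
scene [0.4452 0.2566] 63 [0.029 0.027] 0.0515
scene [0.6329 0.0574] 78 [0.029 0.027] 0.0693
scene [0.6214 0.1527] 78 [0.028 0.025] 0.0692
side [0.4477 0.2554] 158 [0.025 0.028] 0.051
side [0.6343 0.0559] 101 [0.027 0.03 ] 0.0692
side [0.622  0.1521] 121 [0.027 0.027] 0.0691
```

{"api": "carry_out", "payload": {"commands": [[[0,0,0.04,0,0,0,-0.2],[0,0,0.04,0,0,0,-0.2],[0,0,0.026,0,0,0,-0.2],[0,0,0.0115,0,0,0,-0.2],[0,0,0,0,0,0,-0.2],[0,0,0,0,0,0,1],[0,0,0,0,0,0,1],[0,0,0,0,0,0,1],[0,0,0,0,0,0,1],[0,0,-0.02,0,0,0,1],[0,0,-0.045,0,0,0,1],[0,0,-0.045,0,0,0,1],[-0.0287,-0.0419,0,0,0,0,1],[-0.0287,-0.0419,0,0,0,0,1],[-0.0287,-0.0419,0,0,0,0,1],[-0.0287,-0.0419,0,0,0,0,1],[-0.0287,-0.0419,0,0,0,0,1],[-0.0287,-0.0419,0,0,0,0,1],[-0.0287,-0.0419,0,0,0,0,1],[0,0,0,0,0,0,1]]]}}

```text
time_s: 16.2
ee_pos: [0.6477, -0.0402, 0.135]
ee_rot: [0.002, 1.0, -0.0, -0.001]
contact_force: [-0.6, -0.1, -1.5]
opening: 0.31
```

{"api": "carry_out", "payload": {"commands": [[[0,0,0,0,0,0,1]]]}}

```text
time_s: 16.32
ee_pos: [0.6462, -0.0372, 0.1355]
ee_rot: [0.0, 1.0, 0.0, -0.001]
contact_force: [-1.0, -0.5, -1.8]
opening: 0.306
```

{"api": "carry_out", "payload": {"commands": [[[-0.001,0,0.035,0,0,0,1],[0,0,0.03,0,0,0,1],[0,0,0.015,0,0,0,1],[0,0,0.006,0,0,0,1],[0,0,0.003,0,0,0,1],[0,0,0,0,0,0,1],[0,0,0,0,0,0,1]]]}}

```text
time_s: 17.2
ee_pos: [0.6486, -0.0373, 0.0482]
ee_rot: [0.0, 1.0, 0.0, 0.001]
contact_force: [-0.4, 0.1, -1.5]
opening: 0.308
```

{"api": "carry_out", "payload": {"commands": [[[0.001,0,0.003,0,0,0,1],[0,0,0.0005,0,0,0,1],[0,0,0,0,0,0,1],[0,0,0,0,0,0,-0.2],[0,0,0,0,0,0,-0.2],[0,0,0,0,0,0,-0.2],[0,0,-0.05,0,0,0,-0.2],[0,0,-0.05,0,0,0,-0.2],[0.0432,-0.0152,0,0,0,0,-0.2],[0.0432,-0.0152,0,0,0,0,-0.2],[0.0432,-0.0152,0,0,0,0,-0.2],[0.0432,-0.0152,0,0,0,0,-0.2],[0.0432,-0.0152,0,0,0,0,-0.2],[0,0,0,0,0,0,-0.2],[0,0,0,0,0,0,-0.2]]]}}

```text
time_s: 19.08
ee_pos: [0.432, -0.1133, 0.1443]
ee_rot: [-0.0, 1.0, -0.0, 0.001]
contact_force: [-0.5, -0.0, -0.8]
opening: 0.6
```

```bash
python3 look.py wrist,scene,side 6 .432,-.113,0 .647,-.0375,.018
```

```text
19.075 [ 0.432  -0.1133  0.1443]
wrist [ 0.4294 -0.1149] 1021 [0.027 0.027] 0.0515
wrist .647,-.0375,.018 none
scene [ 0.4298 -0.112 ] 52 [0.029 0.028] 0.051
scene [ 0.6465 -0.0349] 78 [0.027 0.027] 0.0693
side [ 0.4332 -0.1151] 72 [0.027 0.026] 0.0511
side [ 0.6483 -0.0369] 83 [0.027 0.026] 0.0691
```

{"api": "carry_out", "payload": {"commands": [[[0.001,0,0.04,0,0,0,-0.2],[0,0,0.04,0,0,0,-0.2],[0,0,0.026,0,0,0,-0.2],[0,0,0.0115,0,0,0,-0.2],[0,0,0,0,0,0,-0.2],[0,0,0,0,0,0,1],[0,0,0,0,0,0,1],[0,0,0,0,0,0,1],[0,0,0,0,0,0,1],[0,0,-0.02,0,0,0,1],[0,0,-0.045,0,0,0,1],[0,0,-0.045,0,0,0,1],[-0.0458,-0.0037,0,0,0,0,1],[-0.0458,-0.0037,0,0,0,0,1],[-0.0458,-0.0037,0,0,0,0,1],[-0.0458,-0.0037,0,0,0,0,1],[-0.0458,-0.0037,0,0,0,0,1],[0,0,0,0,0,0,1],[0,0,0,0,0,0,1]]]}}

```text
time_s: 21.6
ee_pos: [0.6578, -0.1317, 0.1353]
ee_rot: [0.0, 1.0, 0.0, -0.001]
contact_force: [-1.3, 0.4, -1.6]
opening: 0.307
```

```bash
python3 look.py wrist 7 .647,-.0375,.018 .634,.056,.018
```

```text
21.6 [ 0.6578 -0.1317  0.1353]
wrist [ 0.6463 -0.0385] 1385 [0.028 0.028] 0.0694
wrist [0.633  0.0549] 1619 [0.028 0.029] 0.0693
```

View pics/wrist_7.png

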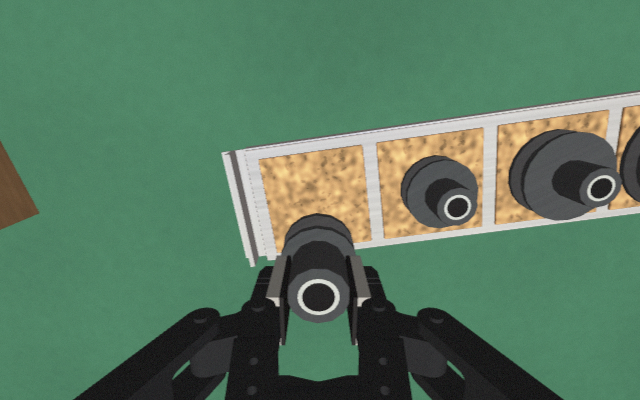

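{"api": "carry_out", "payload": {"commands": [[[-0.002,0,0.035,0,0,0,1],[0,0,0.03,0,0,0,1],[0,0,0.015,0,0,0,1],[0,0,0.006,0,0,0,1],[0,0,0.003,0,0,0,1],[0,0,0,0,0,0,1],[0,0,0,0,0,0,1]]]}}

```text
time_s: 22.52
ee_pos: [0.6616, -0.1318, 0.0482]
ee_rot: [0.0, 1.0, -0.0, 0.001]
contact_force: [-0.1, -0.5, -1.0]
opening: 0.311
```

{"api": "carry_out", "payload": {"commands": [[[0.001,0,0.003,0,0,0,1],[0,0,0.0005,0,0,0,1],[0,0,0,0,0,0,1],[0,0,0,0,0,0,-0.2],[0,0,0,0,0,0,-0.2],[0,0,0,0,0,0,-0.2],[0,0,-0.05,0,0,0,-0.2],[0,0,-0.06,0,0,0,-0.2],[0.05,0,-0.02,0,0,0,-0.2],[0.06,0,0,0,0,0,-0.2],[0.06,0.04,0,0,0,0,-0.2],[0.05,0.04,0,0,0,0,-0.2],[0,0,0,0,0,0,-0.2],[0,0,0,0,0,0,-0.2]]]}}

```text
time_s: 24.28
ee_pos: [0.45, -0.0578, 0.1745]
ee_rot: [-0.0, 1.0, 0.0, 0.001]
contact_force: [0.5, -0.1, 0.1]
opening: 0.599
```

```bash
python3 look.py scene,side 8 .660,-.132,.018 .647,-.0375,.018 .634,.056,.018 .621,.151,.018
python3 - <<'E'
import cv2,numpy as np
from rig import robot
for r in robot.regions_of("side","scanner")[:1]: print(r["at"])
a,b=cv2.imread("pics/scene_8.png"),cv2.imread("pics/side_8.png")
cv2.imwrite("pics/end.png",np.vstack([cv2.resize(a[200:300,230:500],(800,296)),cv2.resize(b[150:400,220:420],None,fx=1.2,fy=1.2).copy() if 0 else cv2.resize(b[140:290,200:600],(800,300))]))
E
```

```text
24.275 [ 0.45   -0.0578  0.1745]
scene [ 0.6594 -0.13  ] 76 [0.028 0.027] 0.0695
scene [ 0.6475 -0.035 ] 76 [0.028 0.026] 0.07
scene [0.6332 0.0576] 78 [0.03  0.027] 0.0695
scene [0.6218 0.1527] 76 [0.029 0.025] 0.0695
side [ 0.6619 -0.1326] 67 [0.026 0.031] 0.0693
side [ 0.6488 -0.0374] 78 [0.026 0.027] 0.0693
side [0.6342 0.0552] 100 [0.026 0.028] 0.0692
side [0.622  0.1515] 119 [0.028 0.027] 0.0693
[278.4, 378.1]
```

View pics/end.png

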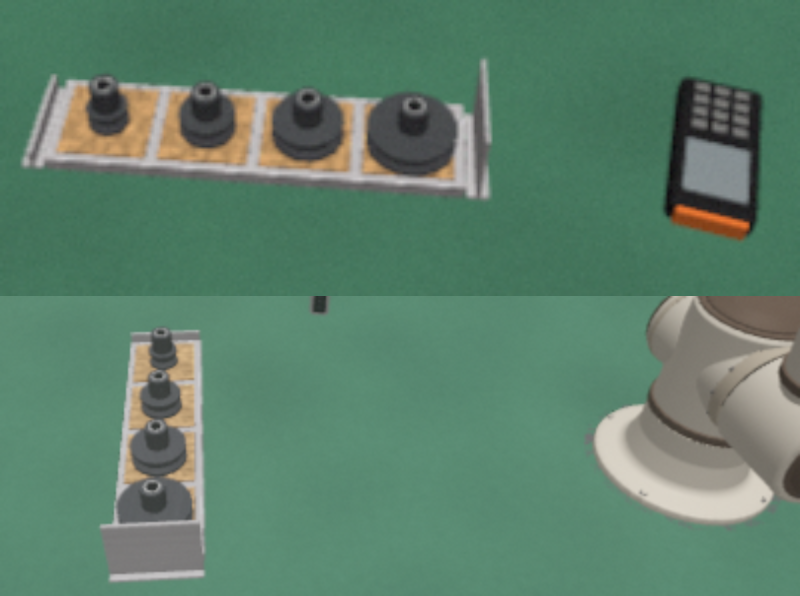

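The final picture shows all four pulleys flat and centred on their pads, with sizes falling away from the tall bookend. In the scene crop their hubs are at about (103,85), (206,92), (308,98) and (415,105). The scanner is where it was.

```bash
python3 -c "
from rig import robot
print(robot.sign_off())"
```

```text
the job is handed in; nothing more can be done
None
```

All four pulleys are on the cork pads, hub up, and the job is handed in at about 24 s of the 88 s allowed. The tall bookend is at the +y end, so the order from there is pulley_d on mark4, pulley_c on mark3, pulley_b on mark2 and pulley_a on mark1.

- **Position:** in the last scene and side pictures, each hub centre was within about 3 mm of the pad centre I had estimated. The limit is 12 mm. The two cameras differed from each other by 1–3 mm.
- **Height:** the hub tops read 69–70 mm above the bench, against 68 mm expected for a pulley resting flat on its pad. The cameras read the same 1–2 mm high when the pulleys were on the bench.
- **Scanner and gripper:** the scanner is about 2 px from its first detection in the side picture, which is within the detector's noise. The gripper is open and well clear of everything.

No check failed. Sign-off gave no verdict.

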